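# Zero the gap dial and hold the forceps at the marked gap

## Robot

A 7-joint arm with a two-finger parallel gripper is mounted at the origin on a cart in front of the work surface, level with it; the furniture and walls round the work are solid. World frame = base frame: x ahead of the robot, y to its left, z up, the work surface at z = 0. Lengths are in m, angles in rad, forces in N, time in s.
With the tool pointing down it reaches from about 0.4 to 0.85 m from the base axis. Payload 4.5 kg.
Tool frame: the origin (TCP) lies at the very end of the fingers, on their centre line; the grasp point (between the pads) lies 19 mm behind it (r.pinch_z is the distance from the TCP to the grasp point, in m); x points along the fingers, y is the direction in which the jaws open and shut, and the axes are right-handed (so a half turn about x gives the same grasp; the last joint's range is limited). The gripper opens to 88 mm and grips with 3 to 60 N. Pads are 18 mm wide; open, the fingers measure 123 mm over their backs; the gripper's body (75 mm by 187 mm) begins 45 mm behind the grasp point.
Start: joints at [1.209, 0.689, -0.195, 1.565, 0.157, 0.902, -0.215], TCP at [0.241, -0.577, 0.239] pointing down, gripper open.
Joint ranges: [-3.01, 3.01], [-0.46, 2.08], [-1.47, 1.51], [0.13, 2.56], [-1, 4.14], [0.04, 2.09], [-2.66, 2.66]. Speed limits (rad/s): [2.57, 2.57, 3.14, 3.14, 3.14, 3.14, 3.14].

## Interface

Orientations are given as a unit quaternion [x, y, z, w].
In Python, from plant import telemetry, cams, job, r gives the robot as it stands.
- The arm moves only by the tool send_rows, never from a script. Its argument "commands" is one flat list of numbers, 7 for each row, row after row: the shift along the world's x, y, z as a fraction of full scale, then the turn, a rotation vector about the world's x, y, z as a fraction of full scale, then the closure, from 0 (fully open) to 1 (shut). In form: [dx, dy, dz, wx, wy, wz, claw, dx, dy, dz, wx, wy, wz, claw, ...]. A call has 1 to 12 rows; each row shifts and turns the pose as measured when the row begins; what a row does not reach is not made up. Full scale, the value 1, is 250 mm for a shift and 90 degrees for a turn. A row lasts 1/10 s, in which the tool goes at most 50 mm and 8.59 degrees, less where a joint would pass 70% of its speed; a pose out of reach is approached as far as the arm can. A call with a number of a shift or a turn outside -1 to 1 is refused whole. A call with a gripper value outside its range is refused whole. The fingers move at their own pace and stop on an object; "newtons" is the grip in N (left out, the last holds). Time passes only in rows, so rows that do not move let the fingers close. It gives the time, the measured TCP pose, the force and the opening at its end, in the units of the state.
- telemetry.get_state(): the state, without advancing time (a new reading comes with each control period).
- cams.snapshot(name): name is "scene" or "top"; returns a dict with "image" (480x640x3 uint8, blue, green, red), "intrinsics" (3x3 intrinsics, pixels), "k1" (the pictures are not rectified: a ray, as slopes to the right and down, at radius r is drawn at 1 + k1 r^2 times it, then the intrinsics apply), "world_to_cam" (4x4, takes a point from world to camera coordinates). Camera axes: x right, y down, z forward; pixel columns grow to the right and rows downward; lengths in m; the calibration is good to about 2 mm. A picture is of the moment at which its call begins. There is no depth.
- job.finish_job(): hands the job in, once; it reports no verdict.
The state is a dict: "clock": time; "q": joint angles; "qd": joint speeds; "joint_torque": joint torques, N m; "tool_pos": TCP position; "eef_rot": TCP orientation; "contact_force": force on the tool from outside, world axes, zero at the start; "moment": the same for the moment, N m; "opening": opening from 0.0 (shut) to 1.0 (fully open).
Only numpy, scipy, OpenCV 4.12 (cv2) and the standard library are available. Lean on these libraries where they do the work, as an engineer would, in place of code of your own. Each camera call takes 0.05 s, during which the arm holds its last target.

## Task

The long sprung forceps clamped in the bench gap tester are to be inspected at the gap marked on its dial. With the forceps left open, turn the dial's knurled ring until the zero arrow on its face stands at the needle, and let go; then squeeze the forceps between your fingers by the two upright grip pins until the needle stands at the forked limit hand, and hold it steady there: the program finishes while still holding. Never squeeze so far that the tips meet, and leave the things round the tester where they are.

Things in the scene. Friction and masses are not known exactly. Their poses are not given: they have to be found in the camera images.
- tester: Fixed base plate of the bench gap tester, 320 (x) x 100 (y) mm, top at 12 mm. Origin: centre of its underside on the worktop; z up. Its x axis runs along the forceps from the dial (x = -115 mm) past the heel clamp (x = -42 to -12 mm, 40 mm wide, 67 mm high) to the tips (x = +156 mm).
- carriage (a joint): Shift in m, along the tester's +y, of the grey carriage (60 mm wide, top 19 mm above the worktop) that carries dial, clamp and forceps. It floats 8 mm either way against a soft centring spring (300 N/m) so that the forceps centre themselves between the fingers; 0 when left alone. All places here are given for 0.
- bezel (a joint): Turn of the dial's knurled ring and white face (one piece), in radians, growing counter-clockwise seen from above; 0 when the zero arrow (black wedge pointing inward) stands at the needle's rest direction, towards the tester's +x. Starts between 0.4 and 1.3. 24 equal graduations. Friction 0.03 N m; stays where it is left.
- ring_grip (a point): On the ring's upright axis (tester's x = -115 mm, y = 0), 48 mm above the worktop. The steel ring is 61 mm in outside diameter, from 30 to 58 mm above the worktop; the space round it is free to 58 mm from the axis, above the 22 mm high cover between dial and clamp.
- limit_hand (a joint): Angle in radians, clockwise seen from above, from the zero arrow to the forked limit hand on the dial face, which rides with the ring and cannot be touched from outside. It marks the wanted gap: 1.15 to 1.55 rad past zero, about 16 to 9 mm between the tips.
- limb_l (a joint): Closing angle in radians of the forceps' limb on the tester's +y side, about an upright pivot at the tester's x = -15 mm, y = +5 mm; 0 open, 0.106 when it has reached the middle. Springs open: 0.1 N m at 0, 3.5 N m/rad more (about 1.2 to 4.6 N at the grip pin). The needle turns clockwise by 20 times limb_l.
- limb_r (a joint): The same for the limb on the -y side (pivot at y = -5 mm), which is linked to limb_l and always closes by the same angle. Tip gap in mm = 36 - 342 x limb_l.
- grip_l: Upright round steel grip pin on limb_l (a roller, free to turn on its own axis), 14 mm diameter, from 30 to 70 mm above the worktop. Origin on its axis, 44 mm above the worktop; open it stands at the tester's x = +70 mm, y = +16 mm. The two pins measure 46 mm over their outer faces when open, and 1 mm less there brings the tips about 2 mm closer.
- grip_r: The same pin on limb_r, open at the tester's x = +70 mm, y = -16 mm.
- needle_tip (a point): End of the slender black dial needle, 22 mm from the dial's axis, 55 mm above the worktop.
- needle_rest (a point): Fixed point where the needle's end stands when the forceps are open (same radius and height).
- zero_mark (a point): Point of the zero arrow on the dial face, same radius and height as the needle's end.
- limit_tip (a point): Middle of the forked end of the limit hand, same radius and height as the needle's end.
- tip_l (a point): Inner face of the forceps' tip on limb_l, 44 mm above the worktop.
- tip_r (a point): Inner face of the tip on limb_r; 36 mm from tip_l when open.
- petri_dish: Bystander: closed round dish, 60 mm wide, 15 mm high; origin at its underside.
- dark_vial: Bystander: black vial, 29 mm wide, 53 mm high, standing; origin at its underside.
- timer: Bystander: white timer with two keys, 70 x 62 x 18 mm; origin at its underside.
- marker_pen: Bystander: pen with a red cap, 135 mm long, 17 mm thick, lying; origin at its underside.

How it is judged:
By the outcome, as a careful person would: the job done as asked, in the order asked, and still so for the second after the job is handed in, while the arm keeps its last pose, push and grip.
It also fails if it takes over 51 s, if anything falls off the work surface, if the arm or the gripper's body presses on something with over 40 N, if the wrist force passes 120 N, or if a joint passes its speed limit or range.

## Working session

There is one attempt and no reset: what is moved stays moved. The work goes in short steps, Python scripts to look and compute and a tool call to move; the robot and the scene stay as the last step left them, time stands still between calls to the robot, and variables do not carry over. Pictures are saved under pics/ and viewed, and the job is handed in when it is done.

Besides the shell and the picture viewer there is one more tool, called after "Call:" in YAML: its name, and indented under it one key for each argument. send_rows: Moves the arm, as the interface text tells. Its arguments: {"type":"object","properties":{"commands":{"type":"array"},"newtons":{"type":"number"}},"required":["commands"]}

```bash
ls; mkdir -p pics; python3 - <<'E'
from plant import telemetry,cams,job,r
import cv2,numpy as np
s=telemetry.get_state()
print(s['clock'],s['tool_pos'],s['eef_rot'],s['opening'],s['contact_force'])
for n in("scene","top"):
    d=cams.snapshot(n); cv2.imwrite(f"pics/{n}0.png",d['image'])
    np.savez(f"{n}0.npz",**d)
    print(n,np.round(d['intrinsics'],1).tolist(),d['k1'],np.round(d['world_to_cam'],4).tolist())
E
```

```text
pics
0.0 [ 0.24069762 -0.57611832  0.23792984] [-0.69312851 -0.13967961  0.69346094 -0.13847165] 0.9989903721010452 [-0.1930807  -0.29761094 -0.23067626]
scene [[588.0, 0.0, 311.8], [0.0, 588.0, 237.4], [0.0, 0.0, 1.0]] 0.016045984656901865 [[-0.8149, -0.5793, -0.0204, 0.5399], [-0.3977, 0.5845, -0.7072, 0.275], [0.4216, -0.5682, -0.7067, 0.885], [0.0, 0.0, 0.0, 1.0]]
top [[516.2, 0.0, 323.9], [0.0, 516.2, 245.2], [0.0, 0.0, 1.0]] -0.03873204251440784 [[-0.0187, -0.9997, 0.0167, 0.0577], [-0.9874, 0.0159, -0.1572, 0.616], [0.1569, -0.0195, -0.9874, 0.9839], [0.0, 0.0, 0.0, 1.0]]
```

View pics/scene0.png

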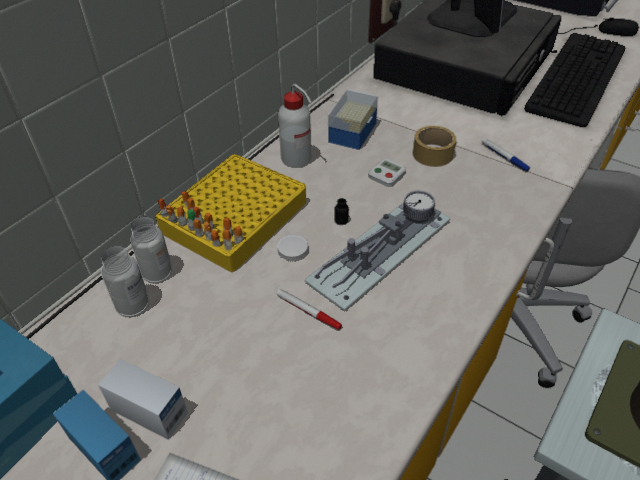

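View pics/top0.png

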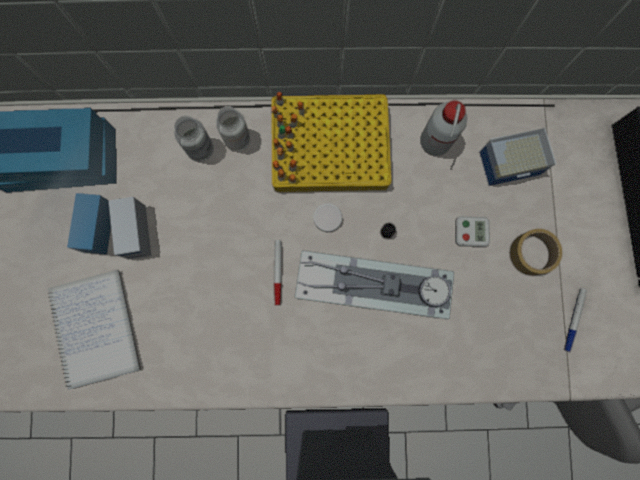

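```bash
cat > h.py <<'E'
import numpy as np,cv2
from scipy.optimize import brentq
def ray(d,uv):
    K=d['intrinsics'];k=float(d['k1']);T=d['world_to_cam']
    s=np.array([(uv[0]-K[0,2])/K[0,0],(uv[1]-K[1,2])/K[1,1]]);R=np.hypot(*s)
    if R>1e-9:
        q=brentq(lambda q:q*(1+k*q*q)-R,0,2*R); s=s*q/R
    v=T[:3,:3].T@np.array([s[0],s[1],1.]); c=-T[:3,:3].T@T[:3,3]
    return c,v
def onz(d,uv,z):
    c,v=ray(d,uv); return c+v*(z-c[2])/v[2]
def proj(d,p):
    K=d['intrinsics'];k=float(d['k1']);T=d['world_to_cam']
    q=T[:3,:3]@np.asarray(p,float)+T[:3,3]; s=q[:2]/q[2]; s=s*(1+k*(s@s))
    return np.array([K[0,0]*s[0]+K[0,2],K[1,1]*s[1]+K[1,2]])
def crop(im,x0,y0,w,h,f,name):
    cv2.imwrite(name,cv2.resize(im[y0:y0+h,x0:x0+w],None,fx=f,fy=f,interpolation=cv2.INTER_CUBIC))
E
python3 - <<'E'
from h import *
t=np.load('top0.npz');s=np.load('scene0.npz')
crop(t['image'],290,240,170,85,4.7,'pics/topc.png')
crop(s['image'],300,180,155,130,4.5,'pics/scc.png')
E
```

```text
(no output)
```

View pics/topc.png

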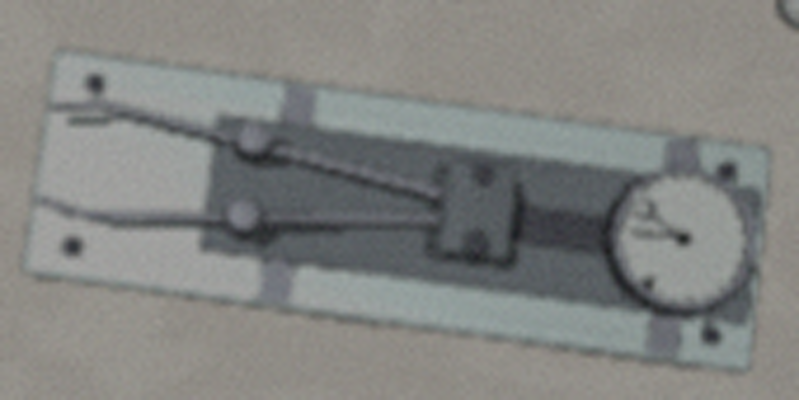

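View pics/scc.png

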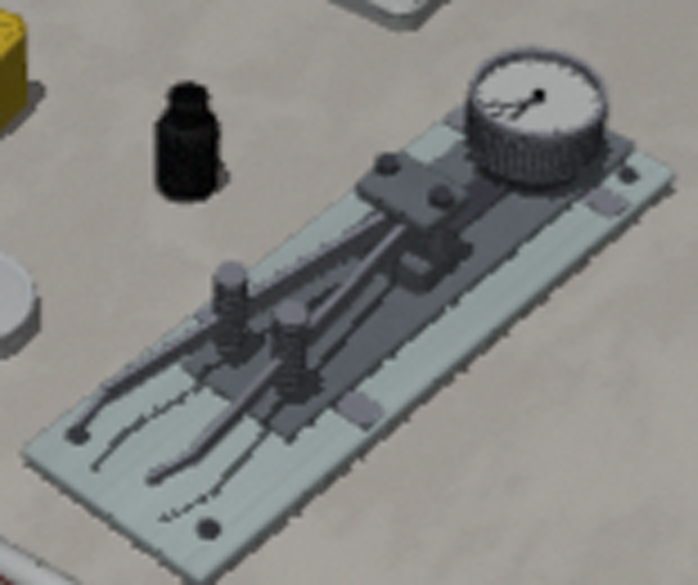

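```bash
cat > m.py <<'E'
from h import *
t=np.load('top0.npz');s=np.load('scene0.npz')
f=lambda x,y:(290+(x+.5)/4.7-.5,240+(y+.5)/4.7-.5)
g=lambda x,y:(300+(x+.5)/4.5-.5,180+(y+.5)/4.5-.5)
C={'tl':(58,50),'tr':(769,148),'br':(748,370),'bl':(25,272)}
P={k:onz(t,f(*v),.012) for k,v in C.items()}
for k in P:print(k,P[k].round(4))
print('len',np.linalg.norm(P['tl']-P['tr']),np.linalg.norm(P['bl']-P['br']),np.linalg.norm(P['tl']-P['bl']),np.linalg.norm(P['tr']-P['br']))
c=sum(P.values())/4; ax=(P['tl']+P['bl']-P['tr']-P['br']);yaw=np.arctan2(ax[1],ax[0])
print('centre',c,'yaw',yaw,np.degrees(yaw))
X=np.array([np.cos(yaw),np.sin(yaw)]);Y=np.array([-X[1],X[0]])
loc=lambda p:np.round([(p[:2]-c[:2])@X,(p[:2]-c[:2])@Y],4)
CS={'l':(22,452),'r':(676,178),'b':(200,580)}
for k,v in CS.items():p=onz(s,g(*v),.012);print('scene corner',k,p.round(4),loc(p))
D=onz(t,f(684,240),.055);print('dial top',D,loc(D)); 
D=onz(s,g(539,96),.055);print('dial scene',D,loc(D))
for n,v in(('pinA',(254,139)),('pinB',(244,214))):p=onz(t,f(*v),.07);print(n,p,loc(p))
for n,v in(('pinA',(231,268)),('pinB',(291,312))):p=onz(s,g(*v),.07);print(n,p,loc(p))
Dc=onz(t,f(684,240),.055)
for n,v in(('needle',(635,233)),('limit',(648,210)),('zero',(648,284))):
    p=onz(t,f(*v),.055)-Dc; a=np.arctan2(p[1],p[0])-yaw; print(n,np.hypot(*p[:2]),(a+np.pi)%(2*np.pi)-np.pi)
E
python3 m.py; python3 -c "
from h import *
t=np.load('top0.npz');s=np.load('scene0.npz')
crop(t['image'],414,270,42,42,14,'pics/dialc.png')
crop(s['image'],398,185,45,40,14,'pics/dials.png')"
```

```text
tl [0.6127 0.0918 0.012 ]
tr [ 0.564  -0.2202  0.012 ]
br [ 0.4675 -0.2055  0.012 ]
bl [0.5157 0.1073 0.012 ]
len 0.3157934976069628 0.31652994048603345 0.09826836373218484 0.09766317229468129
centre [ 0.5399957  -0.05665642  0.012     ] yaw 1.4169416772114607 81.18477792040491
scene corner l [0.6115 0.0944 0.012 ] [ 0.1602 -0.0475]
scene corner r [ 0.4644 -0.2027  0.012 ] [-0.1559  0.0523]
scene corner b [0.5156 0.1085 0.012 ] [0.1595 0.0495]
dial top [ 0.52152622 -0.17034779  0.055     ] [-0.1152  0.0008]
dial scene [ 0.52206996 -0.17188631  0.055     ] [-1.166e-01  1.000e-04]
pinA [0.56553793 0.00988948 0.07      ] [ 0.0697 -0.015 ]
pinB [0.53457683 0.01477103 0.07      ] [0.0698 0.0163]
pinA [0.56842053 0.00668723 0.07      ] [ 0.067  -0.0184]
pinB [0.53536473 0.01405829 0.07      ] [0.0692 0.0154]
needle 0.02079472131585638 -0.006523622305468102
limit 0.0194344517708133 -0.5692802554230729
zero 0.02419238449505934 0.997205202096338
```

View pics/dialc.png

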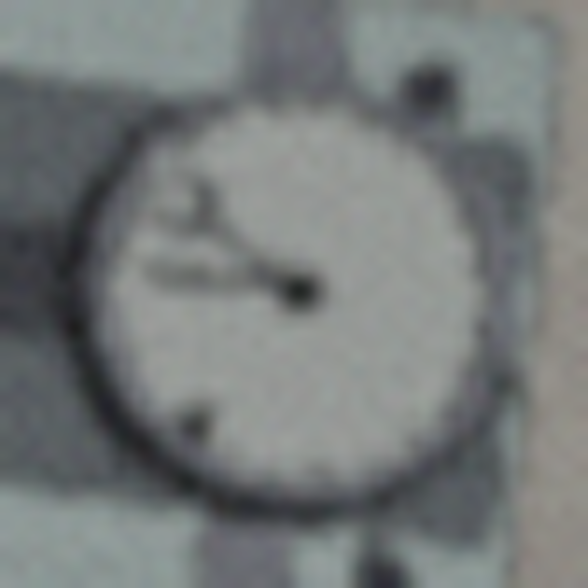

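View pics/dials.png

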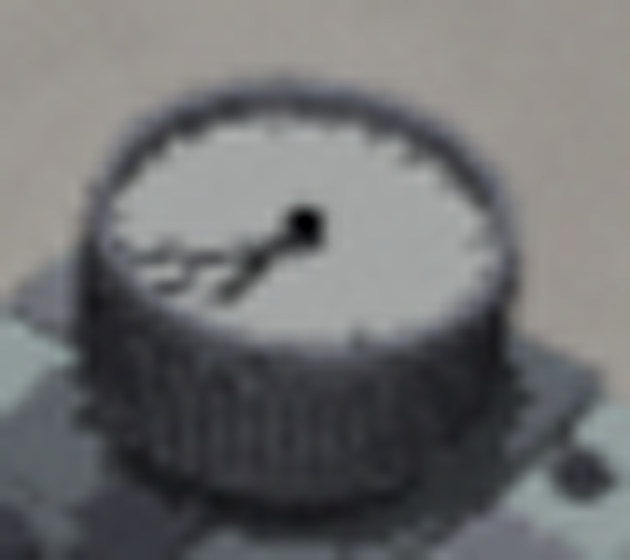

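```bash
cat > dial.py <<'E'
from h import *
from scipy.ndimage import label
YAW=1.417
def dial(d,C0=(.522,-.171),show=True,yaw=YAW):
    im=cv2.cvtColor(d['image'],cv2.COLOR_BGR2GRAY).astype(float)
    u0,v0=proj(d,[*C0,.055]); 
    # face mask -> hub (dark blob nearest centre)
    N=8;big=cv2.resize(im,None,fx=N,fy=N,interpolation=cv2.INTER_CUBIC)
    r=24
    xs=np.arange(int((u0-r)*N),int((u0+r)*N));ys=np.arange(int((v0-r)*N),int((v0+r)*N))
    # local plane map by bilinear of 4 rays (homography)
    src=np.float32([[u0-r,v0-r],[u0+r,v0-r],[u0+r,v0+r],[u0-r,v0+r]])
    dst=np.float32([(onz(d,p,.055)[:2]-C0) for p in src])
    H=cv2.getPerspectiveTransform(src,dst)
    gx,gy=np.meshgrid((xs+.5)/N-.5,(ys+.5)/N-.5)
    w=cv2.perspectiveTransform(np.stack([gx,gy],-1).reshape(1,-1,2).astype(np.float64),H)[0]
    g=big[np.ix_(ys,xs)].ravel()
    R=np.hypot(w[:,0],w[:,1]); bg=np.median(g[R<.022])
    hub=(R<.006)&(g<bg*.55)
    c=np.average(w[hub],axis=0,weights=(bg-g[hub]))
    w=w-c;R=np.hypot(w[:,0],w[:,1]);A=(np.arctan2(w[:,1],w[:,0])-yaw+np.pi)%(2*np.pi)-np.pi
    if show:print('bg',bg,'hub world',np.round(c+C0,4))
    out={}
    for nm,(a,b) in {'8-12':(.008,.012),'12-16':(.012,.016),'16-19':(.016,.019),'19-22':(.019,.022),'22-25':(.022,.025)}.items():
        m=(R>a)&(R<b);e=np.linspace(-np.pi,np.pi,126+1)
        k=np.digitize(A[m],e)-1;dk=np.bincount(k,bg-g[m],126)/np.maximum(np.bincount(k,minlength=126),1)
        out[nm]=dk
        # peaks
        L=dk>bg*.10;lab,n=label(L);pk=[]
        for i in range(1,n+1):
            q=lab==i;cc=(e[:-1]+e[1:])[q]/2;pk.append((round(float(np.average(cc,weights=dk[q])),3),int(dk[q].max()),int(q.sum())))
        if show:print(nm,pk)
    return c+C0,out
E
python3 - <<'E'
from dial import *
for n in('top','scene'):print(n);dial(np.load(n+'0.npz'))
from plant import telemetry
from scipy.spatial.transform import Rotation as R
print(R.from_quat(telemetry.get_state()['eef_rot']).as_matrix().round(3))
for n in('top','scene'):
    T=np.load(n+'0.npz')['world_to_cam'];print(-T[:3,:3].T@T[:3,3])
E
```

```text
top
bg 151.65811706334352 hub world [ 0.5223 -0.1697]
8-12 [(-0.231, 34, 18)]
12-16 [(-0.525, 44, 7), (0.019, 43, 7)]
16-19 [(-0.538, 52, 11), (0.011, 38, 6)]
19-22 [(-0.679, 37, 5), (-0.373, 31, 5), (0.001, 27, 4), (1.041, 28, 4)]
22-25 [(-0.485, 28, 12), (1.028, 75, 7)]
scene
bg 164.03368424624205 hub world [ 0.5226 -0.1712]
8-12 [(-0.133, 113, 17)]
12-16 [(-0.176, 90, 16)]
16-19 [(-0.475, 68, 10), (0.023, 84, 7)]
19-22 [(-0.443, 68, 12), (0.022, 38, 5), (1.022, 18, 1)]
22-25 [(-2.946, 43, 4), (-2.254, 45, 22), (-1.528, 34, 5), (-1.321, 17, 1), (-0.583, 66, 6), (0.444, 80, 36), (2.219, 17, 1), (2.92, 51, 10)]
[[-0.001  0.386 -0.923]
 [ 0.001 -0.923 -0.386]
 [-1.    -0.002  0.   ]]
[0.45492603 0.06702669 1.06742158]
[0.17616522 0.65489533 0.83091776]
```

Call:
send_rows:
  commands: [0.11, 0.16, -0.02, 0, 0, 0.095, 0.15, 0.11, 0.16, -0.02, 0, 0, 0.095, 0.15, 0.11, 0.16, -0.02, 0, 0, 0.095, 0.15, 0.11, 0.16, -0.02, 0, 0, 0.095, 0.15, 0.11, 0.16, -0.02, 0, 0, 0.095, 0.15, 0.11, 0.16, -0.02, 0, 0, 0.095, 0.15, 0.11, 0.16, -0.02, 0, 0, 0.095, 0.15, 0.11, 0.16, -0.02, 0, 0, 0.095, 0.15, 0.11, 0.16, -0.02, 0, 0, 0.095, 0.15, 0.11, 0.16, -0.02, 0, 0, 0.095, 0.15]
  newtons: 15

```text
clock: 1.1
tool_pos: [0.5126, -0.1712, 0.1845]
eef_rot: [0.412, 0.572, -0.415, 0.575]
contact_force: [0.3, 0.5, -0.8]
opening: 0.848
```

```bash
cat > st.py <<'E'
from plant import telemetry
from scipy.spatial.transform import Rotation as R
import numpy as np
s=telemetry.get_state();M=R.from_quat(s['eef_rot']).as_matrix()
print('t',s['clock'],'pos',np.round(s['tool_pos'],4),'jaw',round(float(np.degrees(np.arctan2(M[1,1],M[0,1]))),2),'down',M[:,0].round(4),'F',np.round(s['contact_force'],2),'open mm',s['opening']*88,'q',np.round(s['q'],2))
E
python3 st.py
```

```text
t 1.1 pos [ 0.5126 -0.1712  0.1845] jaw 18.38 down [ 0.0011 -0.0062 -1.    ] F [ 0.3   0.5  -0.78] open mm 74.58369494290534 q [ 0.55  0.69 -0.52  1.87  0.52  0.71  0.04]
```

Call:
send_rows:
  commands: [0.039, 0.003, -0.15, 0.004, 0.001, 0.022, 0.15, 0, 0, -0.15, 0, 0, 0, 0.15, 0, 0, 0, 0, 0, 0, 0.15, 0, 0, 0, 0, 0, 0, 0.15]

```text
clock: 1.5
tool_pos: [0.5289, -0.1595, 0.1082]
eef_rot: [0.401, 0.584, -0.395, 0.585]
contact_force: [-0.2, 0.5, 0.2]
opening: 0.85
```

```bash
python3 st.py; python3 - <<'E'
from h import *
from plant import cams
for n in('top','scene'):
    d=cams.snapshot(n);np.savez(n+'1.npz',**d);u,v=proj(d,[.522,-.17,.08]);crop(d['image'],int(u)-80,int(v)-60,160,120,5,f'pics/{n}1.png')
E
```

```text
t 1.5 pos [ 0.5289 -0.1595  0.1082] jaw 21.48 down [ 0.0063  0.0073 -1.    ] F [-0.18  0.51  0.21] open mm 74.8040897093319 q [ 0.48  0.82 -0.46  1.89  0.62  0.57 -0.01]
```

View pics/scene1.png

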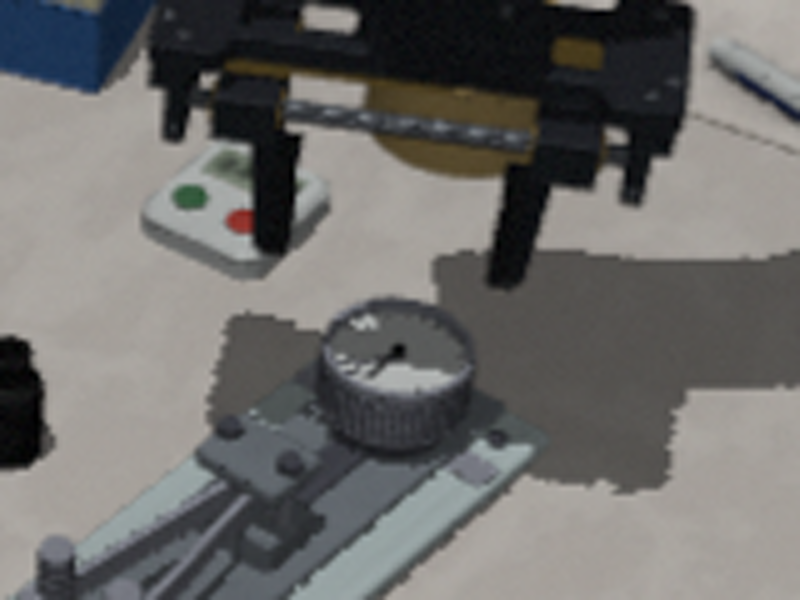

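Call:
send_rows:
  commands: [-0.026, -0.044, -0.04, -0.005, 0.004, -0.01, 0.15, 0, 0, 0, 0, 0, 0, 0.15, 0, 0, 0, 0, 0, 0, 0.15]

```text
clock: 1.9
tool_pos: [0.5227, -0.1746, 0.1016]
eef_rot: [0.404, 0.578, -0.405, 0.583]
contact_force: [0.1, 0.7, -0.5]
opening: 0.847
```

```bash
python3 st.py
```

```text
t 1.9 pos [ 0.5227 -0.1746  0.1016] jaw 20.23 down [ 0.0054 -0.0046 -1.    ] F [ 0.05  0.75 -0.51] open mm 74.56873005629116 q [ 0.49  0.83 -0.43  1.9   0.64  0.55 -0.02]
```

```bash
python3 - <<'E'
from plant import telemetry,cams
import numpy as np
for i in range(3):
    cams.snapshot('top');s=telemetry.get_state();print(s['clock'],np.round(s['tool_pos'],4),np.round(s['qd'],3))
E
```

```text
1.95 [ 0.5223 -0.175   0.1014] [-0.005  0.004 -0.004 -0.    -0.001  0.002 -0.001]
2.0 [ 0.5224 -0.1746  0.1013] [-0.008  0.003 -0.009  0.001 -0.001 -0.002  0.001]
2.05 [ 0.5226 -0.1742  0.1013] [-0.006  0.002 -0.006  0.001 -0.002 -0.003 -0.002]
```

Call:
send_rows:
  commands: [0, 0.014, 0, 0.003, 0.003, 0, 0.15, 0, 0, 0, 0, 0, 0, 0.15, 0, 0, -0.06, 0, 0, 0, 0.15, 0, 0, -0.06, 0, 0, 0, 0.15, 0, 0, 0, 0, 0, 0, 0.15, 0, 0, 0, 0, 0, 0, 0.15]

```text
clock: 2.65
tool_pos: [0.5243, -0.169, 0.0718]
eef_rot: [0.405, 0.58, -0.403, 0.581]
contact_force: [-0.4, -0.0, 1.5]
opening: 0.845
```

```bash
python3 st.py
```

```text
t 2.65 pos [ 0.5243 -0.169   0.0718] jaw 20.37 down [ 0.0027  0.0017 -1.    ] F [-0.41 -0.04  1.49] open mm 74.36905460390474 q [ 0.46  0.87 -0.4   1.91  0.67  0.49 -0.05]
```

Call:
send_rows:
  commands: [-0.01, -0.007, -0.05, 0, 0.001, 0, 0.15, 0, 0, -0.05, 0, 0, 0, 0.15, -0.004, -0.004, -0.05, 0, 0, 0, 0.15, 0, 0, 0, 0, 0, 0, 0.15, 0, 0, 0, 0, 0, 0, 0.15]

```text
clock: 3.15
tool_pos: [0.5212, -0.172, 0.0322]
eef_rot: [0.405, 0.58, -0.403, 0.581]
contact_force: [0.3, -0.1, 0.5]
opening: 0.85
```

```bash
python3 st.py
```

```text
t 3.15 pos [ 0.5212 -0.172   0.0322] jaw 20.36 down [ 0.0027  0.0017 -1.    ] F [ 0.28 -0.12  0.52] open mm 74.77524943575015 q [ 0.43  0.93 -0.33  1.92  0.72  0.4  -0.09]
```

Call:
send_rows:
  commands: [0.003, 0.004, 0, 0, 0, 0, 0.25, 0, 0, 0, 0, 0, 0, 0.3, 0, 0, 0, 0, 0, 0, 0.45, 0, 0, 0, 0, 0, 0, 0.45, 0, 0, 0, 0, 0, 0, 0.45]
  newtons: 12

```text
clock: 3.65
tool_pos: [0.5225, -0.1706, 0.0328]
eef_rot: [0.405, 0.58, -0.402, 0.581]
contact_force: [-0.3, 0.1, -2.4]
opening: 0.676
```

```bash
python3 st.py; python3 - <<'E'
from h import *
from plant import cams
for n in('top','scene'):
    d=cams.snapshot(n);np.savez(n+'2.npz',**d);u,v=proj(d,[.522,-.17,.06]);crop(d['image'],int(u)-80,int(v)-60,160,120,5,f'pics/{n}2.png')
E
```

```text
t 3.65 pos [ 0.5225 -0.1706  0.0328] jaw 20.38 down [ 0.0039  0.0021 -1.    ] F [-0.29  0.07 -2.38] open mm 59.51095533909531 q [ 0.43  0.93 -0.33  1.92  0.72  0.4  -0.1 ]
```

View pics/scene2.png

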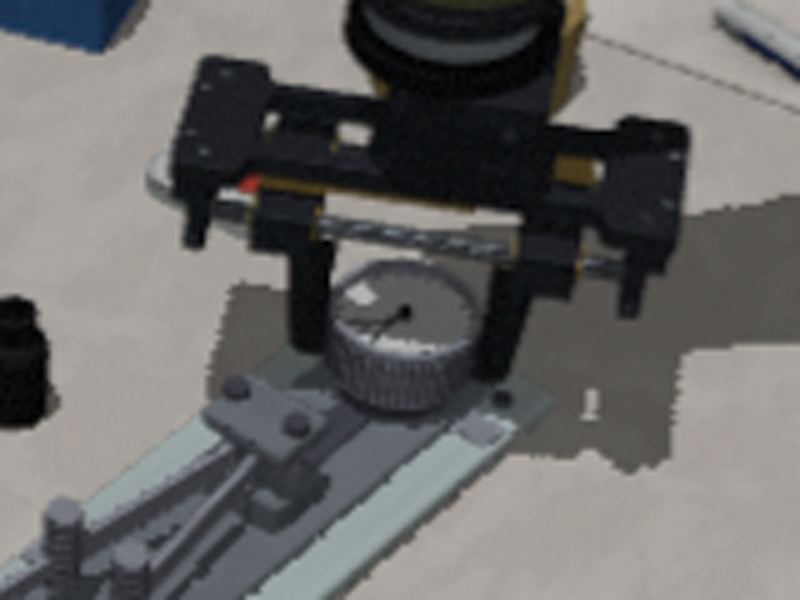

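View pics/top2.png

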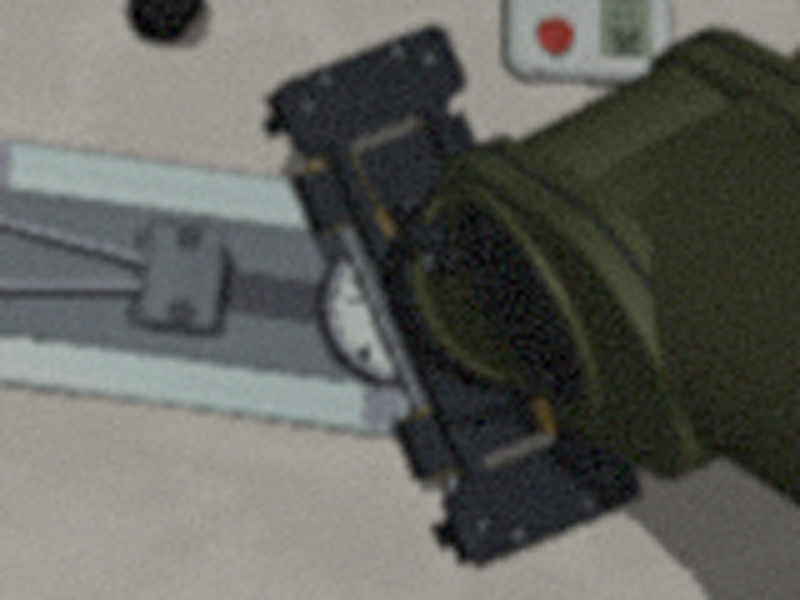

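Call:
send_rows:
  commands: [0, 0, 0, 0, 0, -0.05, 0.45, 0, 0, 0, 0, 0, -0.05, 0.45, 0, 0, 0, 0, 0, -0.05, 0.45, 0, 0, 0, 0, 0, -0.05, 0.45, 0, 0, 0, 0, 0, 0, 0.45]

```text
clock: 4.25
tool_pos: [0.5224, -0.1707, 0.0328]
eef_rot: [0.494, 0.506, -0.491, 0.508]
contact_force: [0.8, 0.4, -3.4]
opening: 0.677
```

```bash
python3 st.py
```

```text
t 4.25 pos [ 0.5224 -0.1707  0.0328] jaw 1.7 down [ 0.0044  0.001  -1.    ] F [ 0.75  0.4  -3.38] open mm 59.55776439844546 q [ 0.38  0.92 -0.26  1.92  0.6   0.36 -0.31]
```

Call:
send_rows:
  commands: [0, 0, 0, 0, 0, -0.06, 0.45, 0, 0, 0, 0, 0, -0.06, 0.45, 0, 0, 0, 0, 0, -0.06, 0.45, 0, 0, 0, 0, 0, -0.06, 0.45, 0, 0, 0, 0, 0, -0.06, 0.45, 0, 0, 0, 0, 0, -0.06, 0.45, 0, 0, 0, 0, 0, -0.05, 0.45, 0, 0, 0, 0, 0, 0, 0.45]

```text
clock: 5.05
tool_pos: [0.5222, -0.1706, 0.0328]
eef_rot: [0.63, 0.322, -0.628, 0.324]
contact_force: [-0.0, -0.5, -2.0]
opening: 0.677
```

```bash
python3 st.py; python3 - <<'E'
from h import *
from plant import cams
for n in('top','scene'):
    d=cams.snapshot(n);np.savez(n+'3.npz',**d);u,v=proj(d,[.522,-.17,.06]);crop(d['image'],int(u)-50,int(v)-37,100,75,8,f'pics/{n}3.png')
E
```

```text
t 5.05 pos [ 0.5222 -0.1706  0.0328] jaw -35.7 down [ 0.004 -0.001 -1.   ] F [-0.05 -0.47 -2.02] open mm 59.605844115042544 q [ 0.3   0.92 -0.12  1.93  0.33  0.31 -0.7 ]
```

View pics/scene3.png

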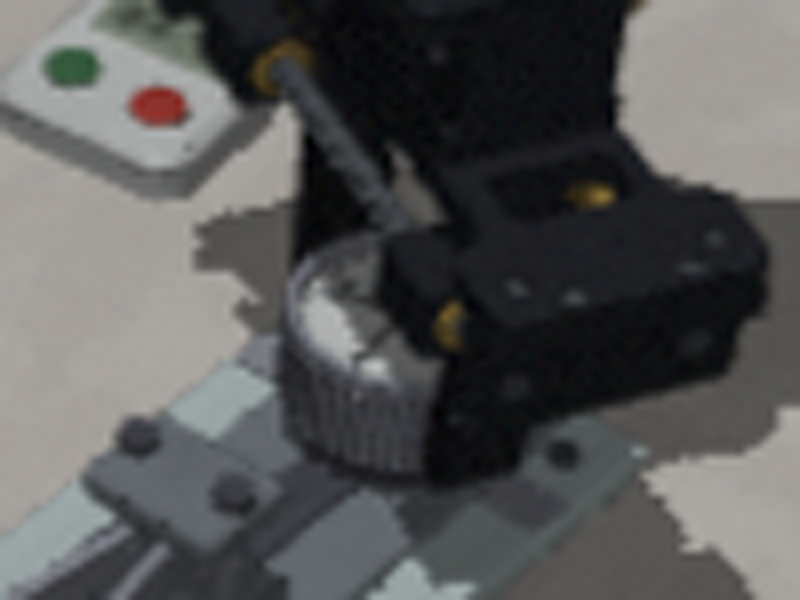

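View pics/top3.png

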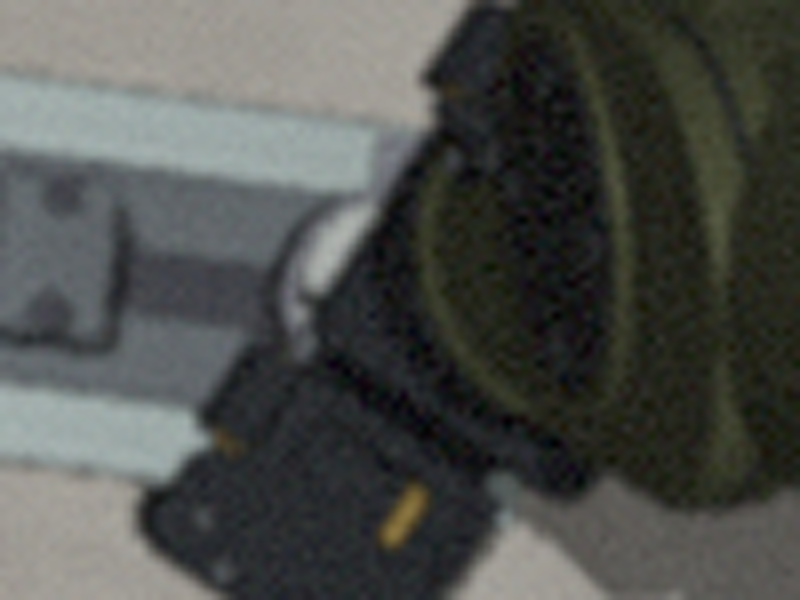

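Call:
send_rows:
  commands: [0, 0, 0, 0, 0, -0.023, 0.45, 0, 0, 0, 0, 0, 0, 0.45, 0, 0, 0, 0, 0, 0, 0.45]

```text
clock: 5.45
tool_pos: [0.5221, -0.1706, 0.0328]
eef_rot: [0.636, 0.311, -0.633, 0.313]
contact_force: [0.2, 0.0, -3.7]
opening: 0.674
```

```bash
python3 st.py
```

```text
t 5.45 pos [ 0.5221 -0.1706  0.0328] jaw -37.64 down [ 4.1e-03 -4.0e-04 -1.0e+00] F [ 0.2   0.04 -3.67] open mm 59.30132212355939 q [ 0.3   0.92 -0.12  1.93  0.31  0.31 -0.72]
```

Call:
send_rows:
  commands: [0, 0, 0, 0, 0, 0, 0.15, 0, 0, 0, 0, 0, 0, 0.15, 0, 0, 0, 0, 0, 0, 0.15, 0, 0, 0.06, 0, 0, 0, 0.15, 0, 0, 0.12, 0, 0, 0, 0.15, 0, 0, 0.12, 0, 0, 0, 0.15, 0, 0, 0.08, 0, 0, 0, 0.15, 0, 0, 0, 0, 0, 0, 0.15]

```text
clock: 6.25
tool_pos: [0.5218, -0.17, 0.1314]
eef_rot: [0.635, 0.312, -0.633, 0.313]
contact_force: [0.3, -0.3, 0.3]
opening: 0.851
```

```bash
python3 st.py; python3 - <<'E'
from dial import *
from plant import cams
for n in('top','scene'):
    d=cams.snapshot(n);np.savez(n+'4.npz',**d);u,v=proj(d,[.522,-.17,.055]);crop(d['image'],int(u)-50,int(v)-37,100,75,8,f'pics/{n}4.png')
E
```

```text
t 6.25 pos [ 0.5218 -0.17    0.1314] jaw -37.5 down [ 3.7e-03 -1.0e-04 -1.0e+00] F [ 0.26 -0.32  0.29] open mm 74.89626151468616 q [ 0.35  0.75 -0.19  1.9   0.27  0.52 -0.68]
```

View pics/scene4.png

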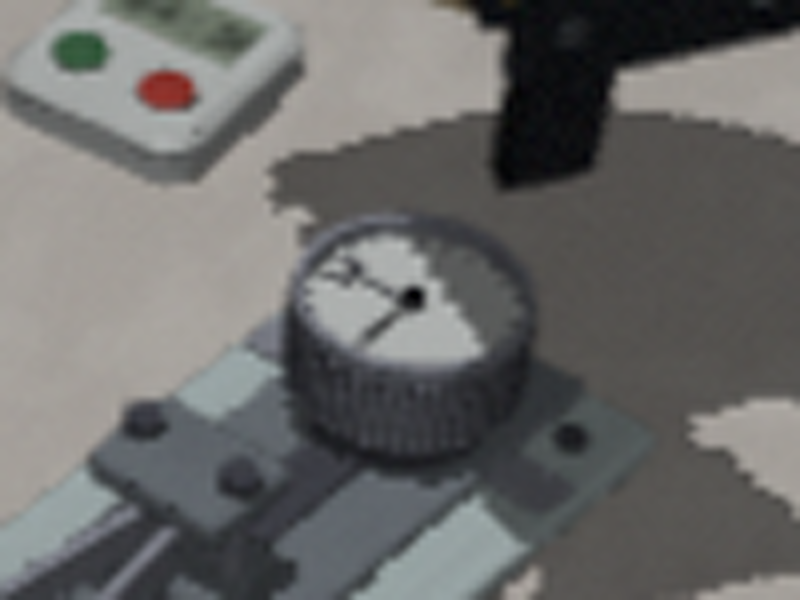

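View pics/top4.png

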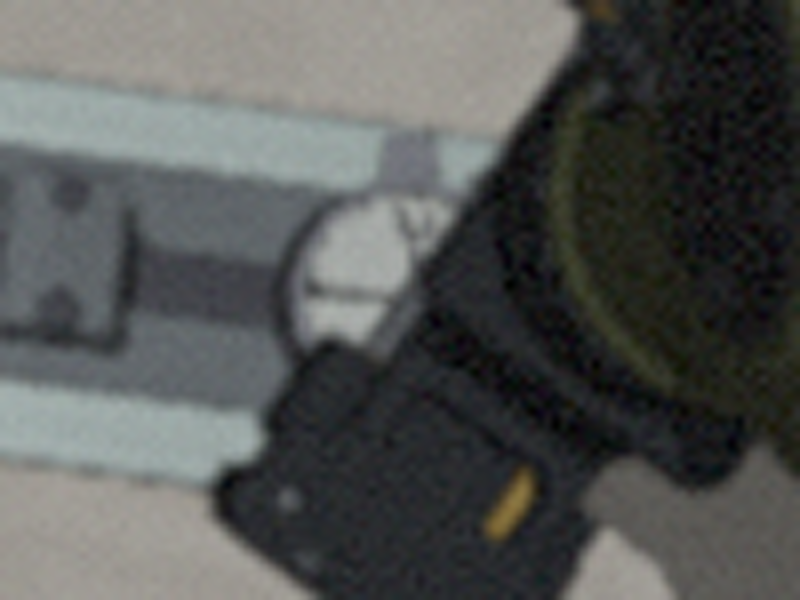

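Call:
send_rows:
  commands: [0.029, 0.18, 0, 0, 0.001, 0.08, 0.15, 0.029, 0.18, 0, 0, 0.001, 0.08, 0.15, 0.029, 0.18, 0, 0, 0, 0.08, 0.15, 0.029, 0.16, 0, 0, 0, 0.08, 0.15, 0, 0, 0, 0, 0, 0, 0.15, 0, 0, 0, 0, 0, 0, 0.15]

```text
clock: 6.95
tool_pos: [0.5446, 0.0095, 0.1209]
eef_rot: [-0.529, -0.467, 0.537, -0.463]
contact_force: [0.1, -0.8, -0.2]
opening: 0.849
```

```bash
python3 st.py; python3 - <<'E'
from dial import *
from plant import cams
for n in('top','scene'):
    d=cams.snapshot(n);np.savez(n+'5.npz',**d);cv2.imwrite(f'pics/{n}5f.png',d['image']);u,v=proj(d,[.522,-.17,.055]);crop(d['image'],int(u)-50,int(v)-37,100,75,8,f'pics/{n}5.png')
    print(n);dial(d)
E
```

```text
t 6.95 pos [0.5446 0.0095 0.1209] jaw -7.79 down [-0.0132 -0.0032 -0.9999] F [ 0.09 -0.79 -0.16] open mm 74.74577341646238 q [ 0.06  0.77 -0.28  1.89  0.39  0.54 -0.62]
topTraceback (most recent call last):
  File "<stdin>", line 5, in <module>
  File "dial.py", line 20, in dial
    c=np.average(w[hub],axis=0,weights=(bg-g[hub]))
    raise ZeroDivisionError(
        "Weights sum to zero, can't be normalized")
ZeroDivisionError: Weights sum to zero, can't be normalized
```

View pics/top5f.png

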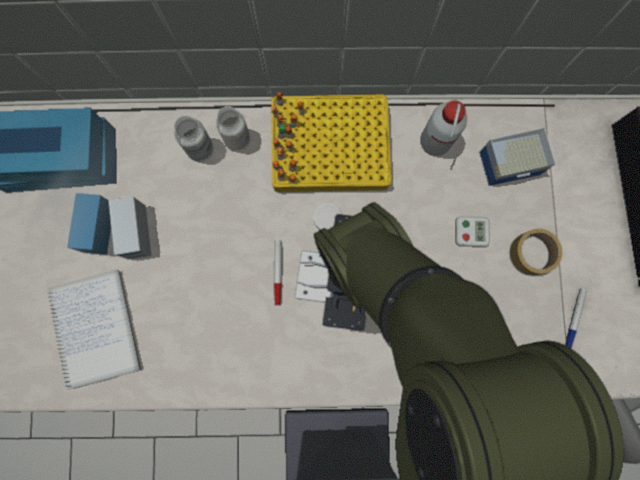

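Top view is blocked by the arm (the dial at about pixel (435,291) is covered). Scene view next.

```bash
python3 - <<'E'
from dial import *
from plant import cams
n='scene'
d=cams.snapshot(n);np.savez(n+'5.npz',**d);cv2.imwrite(f'pics/{n}5f.png',d['image']);u,v=proj(d,[.522,-.17,.055]);crop(d['image'],int(u)-25,int(v)-20,50,40,16,f'pics/{n}5.png')
print(n);dial(d)
E
```

```text
scene
bg 34.60992544516921 hub world [ 0.5242 -0.1711]
8-12 [(-2.758, 24, 18), (-1.7, 5, 4), (-1.247, 3, 2), (-0.063, 30, 35), (3.076, 24, 3)]
12-16 [(-2.838, 22, 14), (0.042, 25, 26)]
16-19 [(-2.845, 23, 9), (-1.77, 3, 3), (0.077, 22, 22)]
19-22 [(-2.836, 22, 6), (-1.945, 3, 2), (-0.773, 3, 1), (0.119, 22, 21)]
22-25 [(-2.849, 16, 2), (0.119, 24, 19)]
```

View pics/scene5f.png

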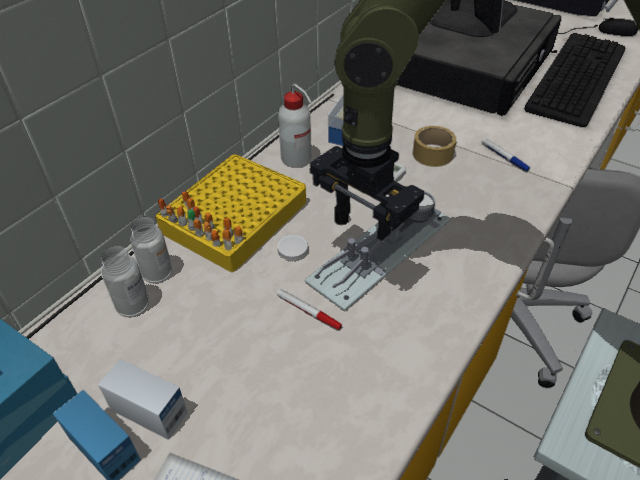

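View pics/scene5.png

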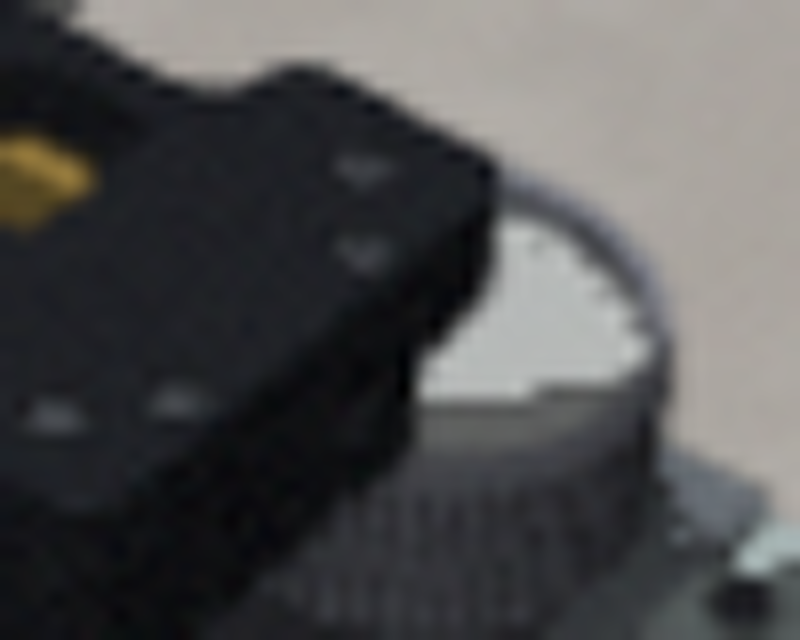

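Call:
send_rows:
  commands: [0, 0, 0.1, 0, 0, 0, 0.15, -0.11, 0.13, 0.05, 0, 0, 0, 0.15, -0.11, 0.13, 0.05, 0, 0, 0, 0.15, -0.11, 0.13, 0.05, 0, 0, 0, 0.15, -0.11, 0.13, 0.03, 0, 0, 0, 0.15, -0.11, 0.13, 0, 0, 0, 0, 0.15, -0.11, 0.13, 0, 0, 0, 0, 0.15, -0.11, 0.13, 0, 0, 0, 0, 0.15, 0, 0, 0, 0, 0, 0, 0.15]

```text
clock: 7.95
tool_pos: [0.3478, 0.2247, 0.1906]
eef_rot: [-0.537, -0.454, 0.548, -0.453]
contact_force: [-0.0, -0.7, 1.0]
opening: 0.851
```

```bash
python3 st.py; python3 - <<'E'
from dial import *
from plant import cams
for n in('top','scene'):
    d=cams.snapshot(n);np.savez(n+'6.npz',**d);cv2.imwrite(f'pics/{n}6f.png',d['image']);u,v=proj(d,[.522,-.17,.055]);crop(d['image'],int(u)-25,int(v)-20,50,40,16,f'pics/{n}6.png')
    print(n)
    try:dial(d)
    except Exception as e:print(e)
E
```

```text
t 7.95 pos [0.3478 0.2247 0.1906] jaw -10.24 down [-0.0129 -0.0101 -0.9999] F [-0.02 -0.7   0.99] open mm 74.87813865575777 q [-0.53  0.53 -0.24  2.21  0.28  0.45 -1.16]
top
bg 158.90367033332586 hub world [ 0.5225 -0.17  ]
8-12 [(-1.512, 41, 7), (0.023, 37, 9)]
12-16 [(-1.509, 43, 7), (0.027, 47, 7)]
16-19 [(-1.513, 49, 11), (0.025, 43, 5)]
19-22 [(-1.688, 37, 4), (-1.366, 44, 5), (0.021, 50, 5)]
22-25 [(-2.094, 16, 2), (-1.67, 21, 3), (-1.348, 29, 4), (0.018, 76, 7)]
scene
Weights sum to zero, can't be normalized
```

View pics/scene6.png

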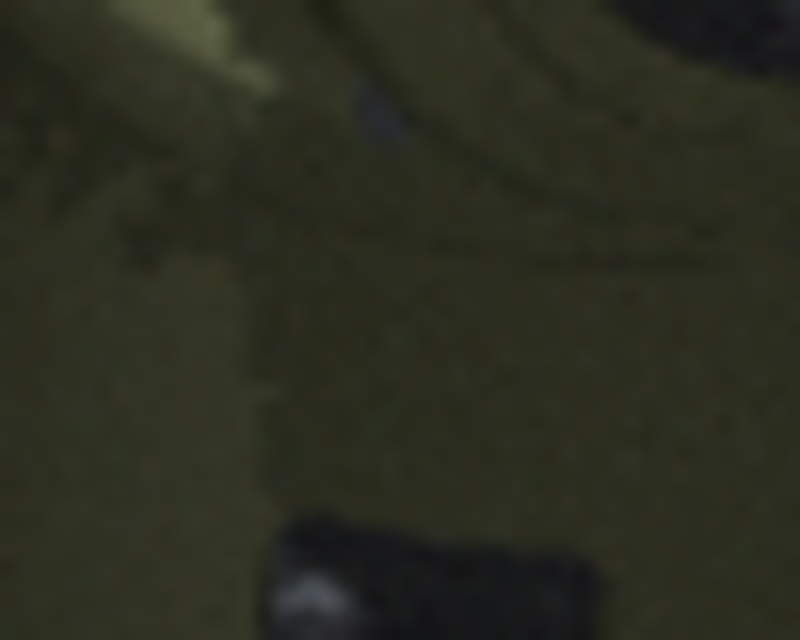

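View pics/top6.png

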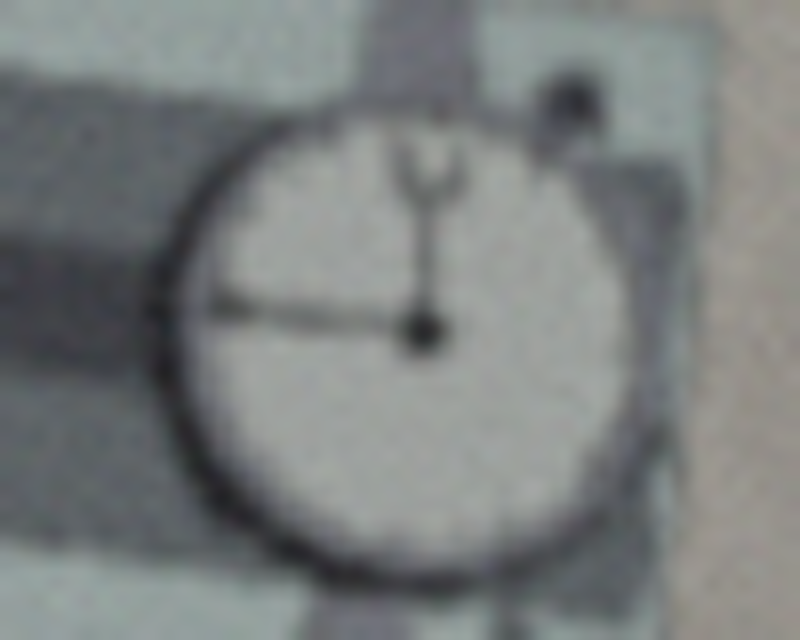

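Call:
send_rows:
  commands: [0.13, -0.14, 0, 0.006, -0.008, 0.015, 0.15, 0.13, -0.14, 0, 0, 0, 0, 0.15, 0.13, -0.14, -0.02, 0, 0, 0, 0.15, 0.13, -0.14, -0.04, 0, 0, 0, 0.15, 0.13, -0.14, -0.06, 0, 0, 0, 0.15, 0.13, -0.14, -0.06, 0, 0, 0, 0.15, 0, 0, 0, 0, 0, 0, 0.15, 0, 0, 0, 0, 0, 0, 0.15]

```text
clock: 8.85
tool_pos: [0.5472, -0.0123, 0.145]
eef_rot: [-0.544, -0.445, 0.548, -0.453]
contact_force: [0.2, 0.1, -0.5]
opening: 0.85
```

```bash
python3 st.py
```

```text
t 8.85 pos [ 0.5472 -0.0123  0.145 ] jaw -11.12 down [ 0.0034 -0.0129 -0.9999] F [ 0.2   0.15 -0.46] open mm 74.782490307594 q [ 0.1   0.73 -0.28  1.89  0.38  0.57 -0.63]
```

Call:
send_rows:
  commands: [0.015, 0.095, -0.04, 0.008, 0.002, 0.024, 0.15, 0, 0, 0, 0, 0, 0, 0.15, 0, 0, 0, 0, 0, 0, 0.15]

```text
clock: 9.15
tool_pos: [0.5496, 0.0101, 0.1345]
eef_rot: [-0.537, -0.459, 0.539, -0.459]
contact_force: [0.1, -0.2, -0.2]
opening: 0.849
```

```bash
python3 st.py
```

```text
t 9.15 pos [0.5496 0.0101 0.1345] jaw -9.07 down [-0.0016 -0.0012 -1.    ] F [ 0.06 -0.23 -0.2 ] open mm 74.69018962799454 q [ 0.07  0.75 -0.29  1.88  0.38  0.56 -0.63]
```

Call:
send_rows:
  commands: [0.005, 0.007, -0.05, 0, 0, 0, 0.15, 0, 0, -0.1, 0, 0, 0, 0.15, 0, 0, -0.1, 0, 0, 0, 0.15, 0, 0, 0, 0, 0, 0, 0.15, 0, 0, 0, 0, 0, 0, 0.15]

```text
clock: 9.65
tool_pos: [0.5503, 0.0146, 0.0704]
eef_rot: [-0.537, -0.46, 0.537, -0.461]
contact_force: [0.2, -0.3, 0.6]
opening: 0.848
```

```bash
python3 st.py
```

```text
t 9.65 pos [0.5503 0.0146 0.0704] jaw -8.79 down [ 4.0e-04 -1.1e-03 -1.0e+00] F [ 0.16 -0.34  0.62] open mm 74.58043430711844 q [ 0.02  0.86 -0.23  1.91  0.43  0.42 -0.68]
```

Call:
send_rows:
  commands: [0.001, -0.01, -0.05, 0, 0, 0, 0.15, 0, 0, -0.05, 0, 0, 0, 0.15, 0, -0.004, -0.05, 0, 0, 0, 0.15, 0, 0, 0, 0, 0, 0, 0.15, 0, 0, 0, 0, 0, 0, 0.15]

```text
clock: 10.15
tool_pos: [0.5518, 0.011, 0.0317]
eef_rot: [0.538, 0.459, -0.536, 0.461]
contact_force: [-0.2, 0.3, 0.3]
opening: 0.848
```

```bash
python3 st.py; python3 - <<'E'
from dial import *
from plant import cams
n='scene'
d=cams.snapshot(n);np.savez(n+'7.npz',**d);u,v=proj(d,[.54,-.06,.055]);crop(d['image'],int(u)-80,int(v)-60,160,120,5,f'pics/{n}7f.png');u,v=proj(d,[.522,-.17,.055]);crop(d['image'],int(u)-25,int(v)-20,50,40,16,f'pics/{n}7.png')
E
```

```text
t 10.15 pos [0.5518 0.011  0.0317] jaw -8.8 down [ 3.8e-03 -8.0e-04 -1.0e+00] F [-0.24  0.32  0.28] open mm 74.61033244942979 q [ 0.    0.92 -0.18  1.92  0.46  0.34 -0.7 ]
```

View pics/scene7f.png

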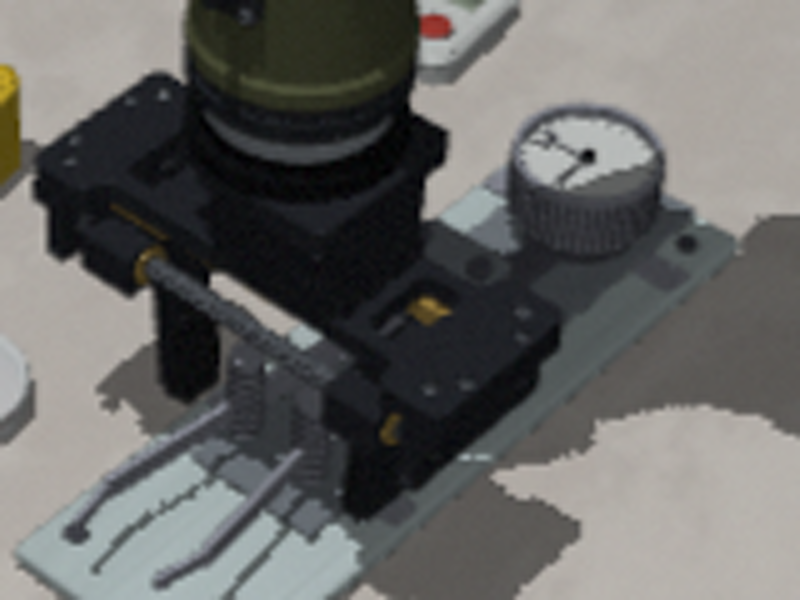

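View pics/scene7.png

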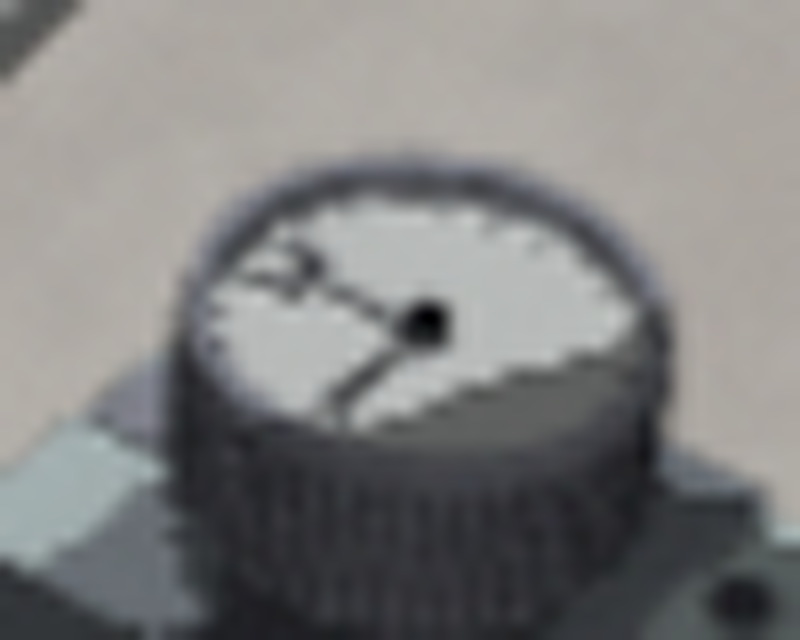

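Call:
send_rows:
  commands: [0, 0, 0, 0, 0, 0, 0.3, 0, 0, 0, 0, 0, 0, 0.42, 0, 0, 0, 0, 0, 0, 0.48, 0, 0, 0, 0, 0, 0, 0.52, 0, 0, 0, 0, 0, 0, 0.55, 0, 0, 0, 0, 0, 0, 0.57, 0, 0, 0, 0, 0, 0, 0.57, 0, 0, 0, 0, 0, 0, 0.57]
  newtons: 15

```text
clock: 11.0
tool_pos: [0.5522, 0.0115, 0.0329]
eef_rot: [0.538, 0.459, -0.535, 0.461]
contact_force: [0.1, 0.4, -1.3]
opening: 0.43
```

```bash
python3 st.py; cat > sd.py <<'E'
import sys
from dial import *
from plant import cams
n='scene';k=sys.argv[1]
d=cams.snapshot(n);np.savez(n+k+'.npz',**d);u,v=proj(d,[.522,-.17,.055]);crop(d['image'],int(u)-25,int(v)-20,50,40,16,f'pics/{n}{k}.png')
dial(d)
E
python3 sd.py 8
```

```text
t 11.0 pos [0.5522 0.0115 0.0329] jaw -8.78 down [ 5.2e-03  2.0e-04 -1.0e+00] F [ 0.05  0.41 -1.27] open mm 37.831053760870525 q [ 0.    0.92 -0.18  1.92  0.46  0.34 -0.7 ]
bg 180.88199295848608 hub world [ 0.5233 -0.1717]
8-12 [(-1.212, 89, 16)]
12-16 [(-1.186, 100, 19), (1.106, 83, 18)]
16-19 [(-1.226, 101, 21), (1.153, 91, 31)]
19-22 [(-2.917, 22, 1), (-1.635, 74, 6), (-1.26, 72, 5), (-0.874, 70, 7), (1.124, 92, 40)]
22-25 [(-2.144, 66, 41), (1.029, 102, 52), (2.565, 35, 3), (2.841, 30, 4), (3.073, 35, 3)]
```

View pics/scene8.png

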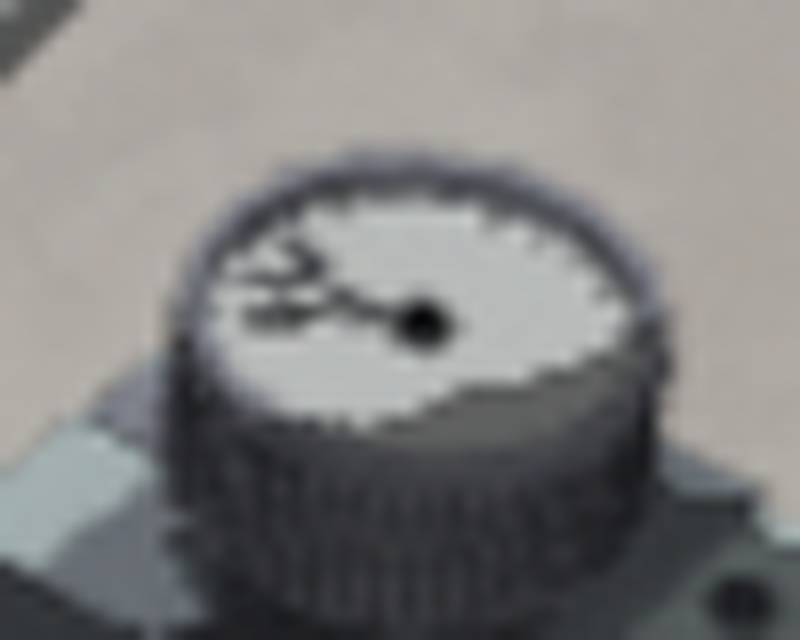

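Call:
send_rows:
  commands: [0, 0, 0, 0, 0, 0, 0.58, 0, 0, 0, 0, 0, 0, 0.59, 0, 0, 0, 0, 0, 0, 0.6, 0, 0, 0, 0, 0, 0, 0.61, 0, 0, 0, 0, 0, 0, 0.61, 0, 0, 0, 0, 0, 0, 0.61]

```text
clock: 11.65
tool_pos: [0.5523, 0.0117, 0.0329]
eef_rot: [0.538, 0.459, -0.535, 0.461]
contact_force: [-0.3, 0.9, -1.4]
opening: 0.389
```

```bash
python3 st.py; python3 sd.py 9
```

```text
t 11.65 pos [0.5523 0.0117 0.0329] jaw -8.78 down [ 5.3e-03  4.0e-04 -1.0e+00] F [-0.28  0.91 -1.36] open mm 34.22642372879292 q [ 0.    0.92 -0.18  1.92  0.46  0.34 -0.7 ]
bg 184.15301168337464 hub world [ 0.5236 -0.1718]
8-12 [(-1.303, 115, 18)]
12-16 [(-1.395, 105, 14), (1.101, 85, 18)]
16-19 [(-1.415, 128, 15), (1.153, 93, 31)]
19-22 [(-1.434, 105, 14), (1.122, 95, 40)]
22-25 [(-2.108, 73, 41), (1.024, 104, 53), (2.544, 36, 4), (2.931, 38, 9)]
```

View pics/scene9.png

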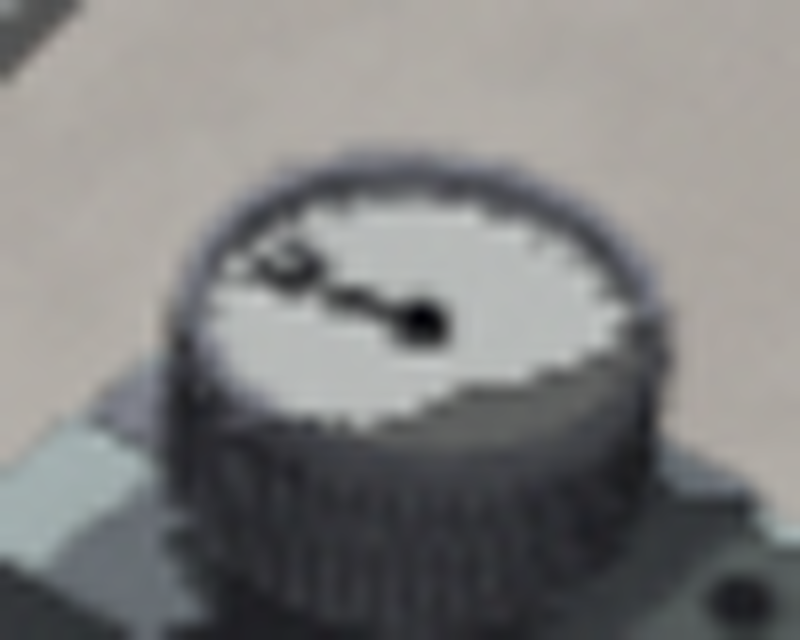

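Call:
send_rows:
  commands: [0, 0, 0, 0, 0, 0, 0.615, 0, 0, 0, 0, 0, 0, 0.62, 0, 0, 0, 0, 0, 0, 0.62, 0, 0, 0, 0, 0, 0, 0.62]

```text
clock: 12.1
tool_pos: [0.5523, 0.0117, 0.0329]
eef_rot: [0.538, 0.459, -0.535, 0.461]
contact_force: [-0.8, 0.7, -0.6]
opening: 0.379
```

```bash
python3 st.py; python3 sd.py 10;python3 - <<'E'
from h import *
rows=[]
for k in('7','8','9','10'):
    d=np.load(f'scene{k}.npz');u,v=proj(d,[.522,-.17,.055]);im=d['image'][int(v)-9:int(v)+7,int(u)-16:int(u)+4]
    rows.append(cv2.resize(im,None,fx=18,fy=18,interpolation=cv2.INTER_NEAREST))
cv2.imwrite('pics/cmp10.png',np.vstack([np.hstack(rows[:2]),np.hstack(rows[2:])]))
E
```

```text
t 12.1 pos [0.5523 0.0117 0.0329] jaw -8.78 down [ 5.4e-03  5.0e-04 -1.0e+00] F [-0.8   0.69 -0.55] open mm 33.34946350389509 q [ 0.    0.92 -0.18  1.92  0.46  0.34 -0.7 ]
bg 184.24665028229356 hub world [ 0.5237 -0.1718]
8-12 [(-1.418, 110, 13)]
12-16 [(-1.45, 138, 12), (1.098, 82, 17)]
16-19 [(-1.441, 145, 15), (1.159, 94, 30)]
19-22 [(-2.069, 18, 1), (-1.452, 92, 14), (1.168, 95, 36)]
22-25 [(-2.12, 78, 41), (-0.898, 19, 2), (1.067, 102, 49), (2.542, 35, 4), (2.933, 39, 9)]
```

View pics/cmp10.png

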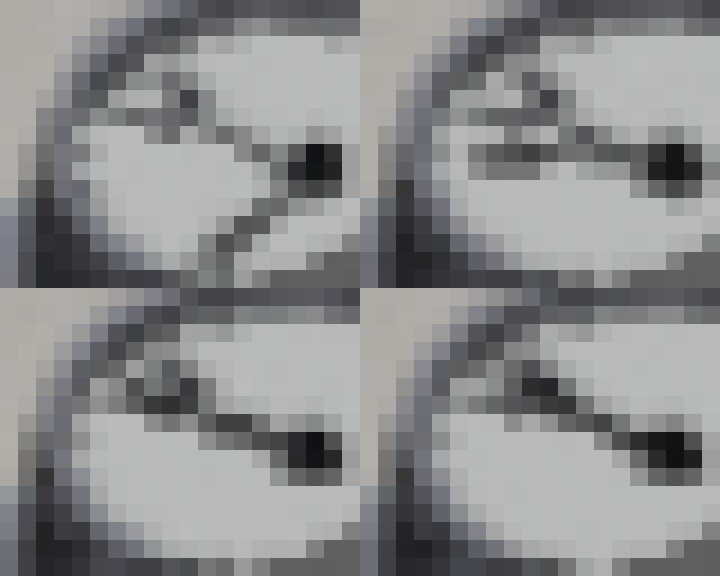

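```bash
cat > nd.py <<'E'
import sys
from dial import *
def prof(d,a,b,C0):
    im=cv2.cvtColor(d['image'],cv2.COLOR_BGR2GRAY).astype(float)
    rr=np.linspace(a,b,9);th=np.arange(-2.1,-.6,.02)
    Rr,Th=np.meshgrid(rr,th)
    pts=np.array([proj(d,[C0[0]+q*np.cos(t+YAW),C0[1]+q*np.sin(t+YAW),.055]) for q,t in zip(Rr.ravel(),Th.ravel())],np.float32)
    v=cv2.remap(im,pts[:,0].reshape(Rr.shape),pts[:,1].reshape(Rr.shape),cv2.INTER_CUBIC).mean(1)
    return th,np.maximum(180-v,0)
def hub(d,C0=(.522,-.171)):
    im=cv2.cvtColor(d['image'],cv2.COLOR_BGR2GRAY).astype(float)
    u,v=map(int,np.round(proj(d,[*C0,.055])));s=im[v-4:v+5,u-5:u+6]
    w=np.maximum(70-s,0);yy,xx=np.mgrid[v-4:v+5,u-5:u+6];return onz(d,((w*xx).sum()/w.sum(),(w*yy).sum()/w.sum()),.055)[:2]
D={k:np.load(f'scene{k}.npz') for k in sys.argv[1:]}
H={k:hub(D[k]) for k in D}
for k in D:print(k,H[k].round(5))
for a,b in((.009,.012),(.012,.015),(.015,.018),(.018,.0215)):
    base=None
    for k in D:
        th,p=prof(D[k],a,b,H[k])
        m=(th>-2.0)&(th<-.7)&(p>12)
        s=f'{a}-{b} {k}: cent {np.average(th[m],weights=p[m]):.3f} peak {th[p.argmax()]:.2f} mass {p[m].sum():.0f}'
        if base is None: base=p
        else:
            q=np.maximum(p-base,0);mm=(th>-2.0)&(th<-.7)&(q>8)
            s+=f' | added cent {np.average(th[mm],weights=q[mm]):.3f} mass {q[mm].sum():.0f}'
        print(s)
E
python3 nd.py 7 8 9 10
```

```text
7 [ 0.52289 -0.1725 ]
8 [ 0.52329 -0.1721 ]
9 [ 0.52395 -0.17224]
10 [ 0.52395 -0.17227]
0.009-0.012 7: cent -1.305 peak -1.30 mass 1097
0.009-0.012 8: cent -1.185 peak -1.26 mass 2489 | added cent -1.080 mass 1370
0.009-0.012 9: cent -1.239 peak -1.28 mass 2629 | added cent -1.187 mass 1521
0.009-0.012 10: cent -1.371 peak -1.36 mass 2262 | added cent -1.442 mass 1125
0.012-0.015 7: cent -1.356 peak -1.36 mass 963
0.012-0.015 8: cent -1.159 peak -0.96 mass 2288 | added cent -1.014 mass 1346
0.012-0.015 9: cent -1.363 peak -1.36 mass 2094 | added cent -1.372 mass 1102
0.012-0.015 10: cent -1.416 peak -1.44 mass 2537 | added cent -1.458 mass 1543
0.015-0.018 7: cent -1.368 peak -1.48 mass 2389
0.015-0.018 8: cent -1.213 peak -0.92 mass 3894 | added cent -0.984 mass 1644
0.015-0.018 9: cent -1.384 peak -1.30 mass 3222 | added cent -1.406 mass 854
0.015-0.018 10: cent -1.422 peak -1.48 mass 3068 | added cent -1.497 mass 860
0.018-0.0215 7: cent -1.402 peak -1.56 mass 1543
0.018-0.0215 8: cent -1.213 peak -0.88 mass 2799 | added cent -0.991 mass 1301
0.018-0.0215 9: cent -1.410 peak -1.30 mass 2305 | added cent -1.403 mass 740
0.018-0.0215 10: cent -1.428 peak -1.54 mass 2333 | added cent -1.470 mass 747
```

```bash
cat > ln.py <<'E'
from nd import *
def line(k,th0,w,r0,r1,C0=(.5229,-.1720)):
    d=D[k];im=cv2.cvtColor(d['image'],cv2.COLOR_BGR2GRAY).astype(float);P=[]
    for r in np.arange(r0,r1,.0007):
        th=np.arange(th0-w,th0+w,.02)
        xy=np.stack([C0[0]+r*np.cos(th+YAW),C0[1]+r*np.sin(th+YAW)],1)
        px=np.array([proj(d,[*q,.055]) for q in xy],np.float32)
        v=cv2.remap(im,px[:,0].reshape(1,-1),px[:,1].reshape(1,-1),cv2.INTER_LINEAR)[0]
        p=np.maximum(np.percentile(v,80)-v-15,0)
        if p.sum()>0:P.append((xy*p[:,None]).sum(0)/p.sum())
    P=np.array(P);vx,vy,x0,y0=cv2.fitLine(P.astype(np.float32)*1000,cv2.DIST_HUBER,0,.01,.01).ravel()
    a=(np.arctan2(vy,vx)-YAW+np.pi)%(2*np.pi)-np.pi
    if abs((a-th0+np.pi)%(2*np.pi)-np.pi)>1.5:a=(a+np.pi+np.pi)%(2*np.pi)-np.pi
    n=np.array([-vy,vx]);res=(P*1000-[x0,y0])@n
    print(k,'dir',round(a,3),'pt',round(x0,2),round(y0,2),'rms mm',res.std().round(2));return a,np.array([vx,vy]),np.array([x0,y0])
if __name__=='__main__':
    A=line('7',0.,.4,.006,.020);B=line('7',-1.4,.35,.006,.0135);E=line('8',-.92,.3,.015,.022);F=line('8',-.92,.25,.013,.021)
    t=np.linalg.solve(np.stack([A[1],-B[1]],1),B[2]-A[2]);h=A[2]+t[0]*A[1];print('hub from lines',h)
E
python3 ln.py 7 8 9 10|grep -v 'cent\|^[0-9]* \['
cat > top6l.py <<'E'
E
python3 - <<'E'
import sys;sys.argv=['x','7']
import io,contextlib
with contextlib.redirect_stdout(io.StringIO()):
    import nd,ln
ln.D={'t':np.load('top6.npz')} if False else ln.D
import numpy as np
ln.D['t']=np.load('top6.npz')
ln.line('t',0.02,.4,.006,.020,(.5225,-.17));ln.line('t',-1.51,.35,.006,.0135,(.5225,-.17))
E
```

```text
7 dir -0.002 pt 523.9 -160.71 rms mm 0.46
7 dir -1.494 pt 532.3 -171.03 rms mm 0.22
8 dir -1.017 pt 539.0 -163.85 rms mm 0.23
8 dir -0.692 pt 537.4 -164.53 rms mm 0.17
hub from lines [ 522.3906  -170.26761]
t dir 0.021 pt 524.1 -157.27 rms mm 0.08
t dir -1.488 pt 531.96 -170.76 rms mm 0.01
```

Call:
send_rows:
  commands: [0, 0, 0, 0, 0, 0, 0.56, 0, 0, 0, 0, 0, 0, 0.5, 0, 0, 0, 0, 0, 0, 0.5, 0, 0, 0, 0, 0, 0, 0.5]

```text
clock: 12.55
tool_pos: [0.5521, 0.0109, 0.0329]
eef_rot: [0.538, 0.459, -0.536, 0.461]
contact_force: [0.5, 0.0, -0.7]
opening: 0.5
```

```bash
python3 st.py; python3 sd.py 11 >/dev/null
```

```text
t 12.55 pos [0.5521 0.0109 0.0329] jaw -8.81 down [ 4.9e-03 -7.0e-04 -1.0e+00] F [ 0.53  0.02 -0.73] open mm 44.03242923694431 q [ 0.    0.92 -0.18  1.92  0.46  0.34 -0.7 ]
```

Call:
send_rows:
  commands: [0, 0, 0, 0, 0, 0, 0.52, 0, 0, 0, 0, 0, 0, 0.52, 0, 0, 0, 0, 0, 0, 0.52]

```text
clock: 12.9
tool_pos: [0.5521, 0.0111, 0.0329]
eef_rot: [0.538, 0.459, -0.536, 0.461]
contact_force: [0.5, 0.4, -0.9]
opening: 0.481
```

```bash
python3 st.py; python3 sd.py 12 >/dev/null
```

```text
t 12.9 pos [0.5521 0.0111 0.0329] jaw -8.8 down [ 4.9e-03 -5.0e-04 -1.0e+00] F [ 0.46  0.41 -0.92] open mm 42.3095157766093 q [ 0.    0.92 -0.18  1.92  0.46  0.34 -0.7 ]
```

Call:
send_rows:
  commands: [0, 0, 0, 0, 0, 0, 0.54, 0, 0, 0, 0, 0, 0, 0.54, 0, 0, 0, 0, 0, 0, 0.54]

```text
clock: 13.25
tool_pos: [0.5521, 0.0112, 0.0329]
eef_rot: [0.538, 0.459, -0.536, 0.461]
contact_force: [-0.2, -0.4, -0.4]
opening: 0.459
```

```bash
python3 st.py; python3 sd.py 13 >/dev/null
```

```text
t 13.25 pos [0.5521 0.0112 0.0329] jaw -8.8 down [ 5.e-03 -3.e-04 -1.e+00] F [-0.23 -0.37 -0.45] open mm 40.363708473201825 q [ 0.    0.92 -0.18  1.92  0.46  0.34 -0.7 ]
```

Call:
send_rows:
  commands: [0, 0, 0, 0, 0, 0, 0.56, 0, 0, 0, 0, 0, 0, 0.56, 0, 0, 0, 0, 0, 0, 0.56]

```text
clock: 13.6
tool_pos: [0.5522, 0.0113, 0.0329]
eef_rot: [0.538, 0.459, -0.536, 0.461]
contact_force: [-0.6, 0.3, -0.3]
opening: 0.443
```

```bash
python3 st.py; python3 sd.py 14 >/dev/null
python3 - <<'E'
from h import *
rows=[]
for k in('11','12','13','14'):
    d=np.load(f'scene{k}.npz');u,v=proj(d,[.522,-.17,.055]);im=d['image'][int(v)-9:int(v)+7,int(u)-16:int(u)+4]
    rows.append(cv2.resize(im,None,fx=18,fy=18,interpolation=cv2.INTER_NEAREST))
cv2.imwrite('pics/cmp14.png',np.vstack([np.hstack(rows[:2]),np.hstack(rows[2:])]))
E
```

```text
t 13.6 pos [0.5522 0.0113 0.0329] jaw -8.79 down [ 5.1e-03 -1.0e-04 -1.0e+00] F [-0.61  0.26 -0.28] open mm 38.95525211557248 q [ 0.    0.92 -0.18  1.92  0.46  0.34 -0.7 ]
```

View pics/cmp14.png

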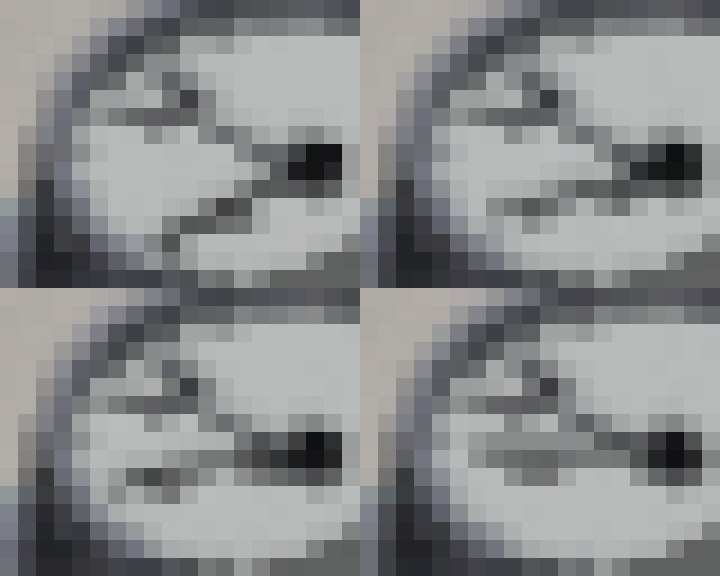

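```bash
cat > fit.py <<'E'
from h import *
from scipy.optimize import least_squares
YAW=1.417
def pts(d,th0,w,r0,r1,C0):
    im=cv2.cvtColor(d['image'],cv2.COLOR_BGR2GRAY).astype(float);P=[]
    for r in np.arange(r0,r1,.001):
        th=np.arange(th0-w,th0+w,.02)
        xy=np.stack([C0[0]+r*np.cos(th+YAW),C0[1]+r*np.sin(th+YAW)],1)
        px=np.array([proj(d,[*q,.055]) for q in xy],np.float32)
        v=cv2.remap(im,px[:,0].reshape(1,-1),px[:,1].reshape(1,-1),cv2.INTER_LINEAR)[0]
        p=np.maximum(np.percentile(v,75)-v-20,0)
        if p.max()>15:P.append((xy*p[:,None]).sum(0)/p.sum()*1000)
    return np.array(P)
C0=np.array([.5232,-.1705])
fr={'11':.50,'12':.52,'13':.54,'14':.56,'8':.57}
pred=lambda c,b:-(20/171.5)*(46-88*(1-c)-b)
N={};L={};Fk={}
for k,c in fr.items():
    d=np.load(f'scene{k}.npz')
    N[k]=pts(d,pred(c,.2),.28 if c<.555 else .22,.013 if c<.555 else .016,.0215,C0)
    L[k]=pts(d,-1.5,.3,.009,.013,C0) if c<.535 else np.zeros((0,2))
    Fk[k]=pts(d,-1.5,.36,.0165,.0215,C0)
    for nm,Q in(('needle',N[k]),('fork',Fk[k]),('shaft',L[k])):
        if len(Q):
            q=Q/1000-C0;a=np.arctan2(q[:,1],q[:,0])-YAW;print(k,nm,a.round(3))
def res(p,useL=True):
    h=p[:2];o=[]
    for k,c in fr.items():
        a=pred(c,p[2])+YAW+p[4];n=np.array([-np.sin(a),np.cos(a)]);o+=list((N[k]-h)@n)
        a=p[3]+YAW;n=np.array([-np.sin(a),np.cos(a)])
        o+=list((L[k]-h)@n)+list((Fk[k]-h)@n)
    o.append(p[4]/.02*.5)
    return np.array(o)
s=least_squares(res,[523.2,-170.5,0,-1.5,0],loss='soft_l1',f_scale=.4)
print('hub',s.x[:2].round(2),'b mm',s.x[2].round(2),'limit',s.x[3].round(3),'needle yaw off',s.x[4].round(3),'rms',res(s.x).std().round(2))
J=s.jac;cov=np.linalg.inv(J.T@J)*.3**2;print('sd',np.sqrt(np.diag(cov)).round(3))
th=-(s.x[3]-s.x[4]);c=1-(46-s.x[2]-th*171.5/20)/88;print('needle travel to limit',th,'closure',c)
E
python3 fit.py
```

```text
11 needle [-0.2   -0.207 -0.225 -0.248 -0.26  -0.255 -0.221 -0.191 -0.116]
11 fork [-1.549 -1.557 -1.525 -1.515 -1.528]
11 shaft [-1.492 -1.476 -1.461]
12 needle [-0.477 -0.454 -0.454 -0.459 -0.456 -0.466 -0.512 -0.512]
12 fork [-1.553 -1.566 -1.534 -1.516 -1.53 ]
12 shaft [-1.492 -1.478]
13 needle [-0.682 -0.658 -0.643 -0.621 -0.636 -0.65  -0.666 -0.668]
13 fork [-1.549 -1.559 -1.531 -1.518 -1.528]
14 needle [-0.883]
14 fork [-1.553 -1.571 -1.541 -1.52  -1.532]
8 needle [-1.023 -1.019 -0.987 -0.958 -0.956]
8 fork [-1.556 -1.609 -1.515 -1.526]
hub [ 522.48 -170.38] b mm -0.44 limit -1.535 needle yaw off 0.0 rms 0.58
sd [0.399 0.431 0.266 0.022 0.012]
needle travel to limit 1.5348357814184708 closure 0.6218418075405456
```

Call:
send_rows:
  commands: [0, 0, 0, 0, 0, 0, 0.58, 0, 0, 0, 0, 0, 0, 0.6, 0, 0, 0, 0, 0, 0, 0.615, 0, 0, 0, 0, 0, 0, 0.623, 0, 0, 0, 0, 0, 0, 0.623, 0, 0, 0, 0, 0, 0, 0.623, 0, 0, 0, 0, 0, 0, 0.623]

```text
clock: 14.35
tool_pos: [0.5522, 0.0116, 0.0329]
eef_rot: [0.538, 0.459, -0.535, 0.461]
contact_force: [0.5, -0.0, -0.5]
opening: 0.375
```

```bash
python3 st.py; python3 sd.py 15 >/dev/null
python3 - <<'E'
import io,contextlib
with contextlib.redirect_stdout(io.StringIO()):
    from fit import *
from plant import telemetry,cams
for k in('9','10','15'):
    d=np.load(f'scene{k}.npz')
    for a,b in((.008,.012),(.012,.016),(.016,.0215)):
        Q=pts(d,-1.5,.4,a,b,C0);q=Q/1000-C0;print(k,a,(np.arctan2(q[:,1],q[:,0])-YAW).round(3))
rows=[]
for k in('9','10','15'):
    d=np.load(f'scene{k}.npz');u,v=proj(d,[.522,-.17,.055]);im=d['image'][int(v)-9:int(v)+7,int(u)-16:int(u)+4]
    rows.append(cv2.resize(im,None,fx=13,fy=13,interpolation=cv2.INTER_NEAREST))
cv2.imwrite('pics/cmp15.png',np.hstack(rows))
for i in range(4):
    cams.snapshot('top');print(telemetry.get_state()['opening']*88)
E
```

```text
t 14.35 pos [0.5522 0.0116 0.0329] jaw -8.78 down [ 5.3e-03  3.0e-04 -1.0e+00] F [ 0.47 -0.03 -0.49] open mm 33.01668610470311 q [ 0.    0.92 -0.18  1.92  0.46  0.34 -0.7 ]
9 0.008 [-1.533 -1.478 -1.441]
9 0.012 [-1.423 -1.445 -1.483 -1.479]
9 0.016 [-1.482 -1.491 -1.479 -1.477 -1.484 -1.473]
10 0.008 [-1.59  -1.587 -1.557 -1.517]
10 0.012 [-1.504 -1.529 -1.541 -1.538]
10 0.016 [-1.542 -1.544 -1.528 -1.524 -1.536 -1.576]
15 0.008 [-1.645 -1.61  -1.572 -1.527]
15 0.012 [-1.511 -1.531 -1.541 -1.54 ]
15 0.016 [-1.545 -1.547 -1.529 -1.525 -1.538 -1.577]
33.185899503875056
33.17558213045473
33.16796497901088
32.9970788782975
```

View pics/cmp15.png

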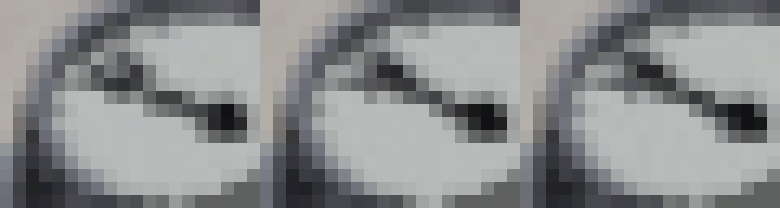

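```bash
python3 - <<'E'
import numpy as np,cv2
from h import *
a=np.load('scene0.npz')['image'].astype(int);b=np.load('scene15.npz')['image'].astype(int)
for n,p in {'dish':(293,247),'pen':(310,309),'timer':(387,173)}.items():
    x,y=p;print(n,np.abs(a-b)[y-14:y+14,x-18:x+18].mean().round(1))
a=np.load('top0.npz')['image'].astype(int);b=np.load('top6.npz')['image'].astype(int)
for n,p in {'vial':(388,231),'timer':(472,232)}.items():
    x,y=p;print('top',n,np.abs(a-b)[y-14:y+14,x-18:x+18].mean().round(1))
from plant import job;print(job.finish_job())
E
```

```text
dish 18.7
pen 17.7
timer 54.6
top vial 6.6
top timer 5.7
the job is handed in; nothing more can be done
None
```

```bash
python3 - <<'E'
import numpy as np,cv2
a=np.load('scene0.npz')['image'];b=np.load('scene15.npz')['image']
cv2.imwrite('pics/fin.png',np.hstack([a[150:340,260:460],b[150:340,260:460]]))
E
```

```text
(no output)
```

View pics/fin.png

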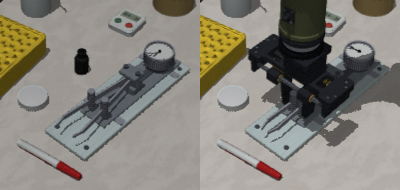

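I turned the dial ring clockwise by about 1.01 rad so the zero arrow stood at the needle, and let go. I then squeezed the grip pins until the needle stood at the limit hand. I handed the job in at about 14.6 s with that hold still on.

- **Zero:** after release, the top view put the arrow at 0.02 rad and the needle at 0.025 rad, so they agree to about 0.01 rad. The limit hand stood about 1.51 to 1.53 rad past zero.
- **Squeeze:** I first closed to nearly the limit, then backed off for four clean readings of needle against gripper opening. From those I set the final closure at 0.623, an opening of about 33.1 mm. In the last image the needle lay between the prongs of the fork, at about -1.535 rad against -1.53 for the fork alone. I put the error at about ±0.03 to 0.05 rad. That means a tip gap of roughly 10 mm, and the tips never met.
- **Checks that disagreed or fell short:**
  - The opening reading was not exact: 59.5 mm on the 61 mm ring, but within about 0.5 mm on the pins.
  - The top camera was blocked during the squeeze, so the final needle reading comes from the scene camera alone.
  - My image comparison for moved objects gave large differences for the dish, pen and timer in the scene view. By eye the dish and pen stand where they were. The part of the timer not hidden by the arm looks unmoved, and it matched in the top view before the squeeze.
  - The vial was hidden in the last picture. It was unmoved in the top view before the squeeze.

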